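Find the drive wheel with the worn bearing

ROBOT

A 6-joint arm with a two-finger parallel gripper is mounted at the origin on the work surface. World frame = base frame: x ahead of the robot, y to its left, z up, the work surface at z = 0. Lengths are in mm, angles in rad, forces in N, time in s.
With the tool pointing down it reaches from about 350 to 875 mm from the base axis. Payload 4.2 kg.
Tool frame: the origin (TCP) lies at the very end of the fingers, on their centre line; the grasp point (between the pads) lies 19 mm behind it; z points along the fingers, y is the line along which they close (so a half turn about z gives the same grasp; the last joint's range is limited). The gripper opens to 85 mm and grips with 20 to 120 N. Pads are 22 mm wide; open, the fingers measure 114 mm over their backs; the gripper's body (76 mm by 85 mm) begins 54 mm behind the grasp point. The pads swing forward as they close: fully open they stand 13 mm farther back than shut.
Start: joints at [-0.869, 0.385, 0.008, 0, -1.194, -0.259], TCP at [267.806, -564.694, 231.312] pointing down, gripper open.
Joint ranges: [-3.14, 3.14], [-1.21, 2.06], [-1.07, 1.41], [-3.16, 2.05], [-2.99, -0.16], [-3.1, 3.1]. Speed limits (rad/s): [2.79, 2.79, 3.14, 3.14, 3.14, 3.14].

INTERFACE

Orientations are given as a unit quaternion [x, y, z, w].
In Python, from bench import arm gives the robot as it stands. The module is installed in compiled form; this text tells all that it offers.
- The arm moves only by the tool drive_tool, never from a script. Its argument "targets" is a list of rows, each a list of 5 numbers: the closure, from -1 (fully open) to 1 (shut), then the shift along the tool's x, y, z in mm, then the turn about the tool's z in degrees. In form: [[grip, tx, ty, tz, roll], ...]. A call has 1 to 12 rows; each row is the pose to reach, as a shift and turn from the pose commanded when the call began, along the tool's axes at that moment; what a row does not reach only later rows make up. A row lasts 1/10 s, in which the tool goes at most 50 mm and 8.59 degrees, less where a joint would pass 70% of its speed; a pose out of reach is approached as far as the arm can. A call with a gripper value outside its range is refused whole. The fingers move at their own pace and stop on an object; the grip force is fixed at half the most. Time passes only in rows, so rows that repeat a pose let the fingers close. It gives the time, the measured TCP pose, the force, the opening and the grip force at its end, in the units of the state.
- arm.read_state(): the state, without advancing time (a new reading comes with each control period).
- arm.get_image(name): name is "side" or "top" or "wrist"; returns the picture (400x640x3 uint8, blue, green, red); there is no depth.
- arm.camera_params(name): a dict with "fov_y" (degrees; the focal length in pixels is half the picture's height over the tangent of half this angle, whatever the lens; pixels are square), "cx", "cy" (the principal point, pixels), "D" ([k1, k2, p1, p2, k3] as OpenCV has them; the pictures are not rectified), "rvec" (rotation vector, rad) and "tvec" (3), from world to camera coordinates, as OpenCV has them; the wrist camera has in their place "tool_from_camera" (4x4, takes a point from camera to tool coordinates, whose origin is the TCP and whose axes are the flange's). Camera axes: x right, y down, z forward; pixel columns grow to the right and rows downward; lengths in mm; the calibration is good to about 2 mm. A picture is of the moment at which its call begins: read the wrist's pose just before it. camera_params takes no time and is no camera call.
- arm.job_done(): hands the job in; it is judged then, once.
The state is a dict: "clock": time; "joints": joint angles; "joint_vel": joint speeds; "joint_efforts": joint torques, N m; "position": TCP position; "ee_rot": TCP orientation; "contact_force": force on the tool from outside, world axes, zero at the start; "wrist_torque": the same for the moment, N m; "gripper_width": finger opening in mm; "grasp_force": force on a finger pad.
Only numpy, scipy, OpenCV 4.12 (cv2) and the standard library are available. Lean on these libraries where they do the work, as an engineer would, in place of code of your own. Each camera call takes 0.05 s, during which the arm holds its last target. There are 200 camera calls.

TASK

One of the three wheels on the test jig has a worn bearing that cannot be seen: rock the wheels very gently on their axles to feel which one has play, since the sound ones do not give and are harmed by pushing on. Rock the loose wheel as far as it goes towards the robot's side, then as far as it goes the other way, and leave it leaning towards its peg. Put the loose collar over that wheel's peg, down flat on the housing, and leave the solid cap and the small spare bearing where they lie.

Things in the scene. Friction and masses are not known exactly. Their poses are not given: they have to be found in the camera images.
- jig: Fixed jig: base plate 200 (x) x 440 (y) x 12 mm with three wheels 150 mm apart along its y, each on a level axle along its x. Origin on the table under the middle wheel's centre; +x points from wheels to housings, away from the robot (yaw up to 0.2 rad). Behind each wheel a grey housing, 50 mm wide, x = 30 to 122 mm, top at z = 128 mm, a steel peg on top.
- collar_mid (a point): Centre (half-way up) of the loose aluminium collar, a ring lying flat on the table left or right of the jig: outside diameter 40 mm, bore 14.4 mm, height 20 mm, 50 g, z axis along the bore. A solid round cap with no hole, 48 mm wide, lies at the other side.
- cap: Solid round plastic cap without a hole, 48 mm wide, 18 mm high, a bystander. Origin at the centre of its underside.
- wheel1: Wheel, the left one (+y end of the jig): tyre 130 mm across, 26 mm wide. Origin at its centre, 100 mm above the table; x along the axle (the jig's x), z up. Rim top at 165 mm. It does not spin; pushed at the rim it leans about the jig's y through its centre. Over 15 N on it, pushes and squeezes together, harms the bearing. Beyond the play only the axle flexes, about 8 N per mm at the rim, and springs back.
- rock1 (a joint): Lean of wheel1's axle in its bearing, rad: 0 upright, positive = top of the wheel towards its peg (jig's +x), negative = towards the robot's side. A sound bearing allows 0.01 to 0.03 either way, the worn one about 0.18 (10 mm at the rim), moving at about 2 N and staying where it is left.
- peg1 (a point): Foot of the peg behind wheel1, on the top face of the housing (z = 128 mm) 78 mm along the jig's x from the wheel's centre: upright steel peg 10 mm thick, 30 mm high. The space between the wheel's face and the peg is 60 mm.
- wheel2: Wheel, the middle one: tyre 130 mm across, 26 mm wide. Origin at its centre, 100 mm above the table; x along the axle (the jig's x), z up. Rim top at 165 mm. It does not spin; pushed at the rim it leans about the jig's y through its centre. Over 15 N on it, pushes and squeezes together, harms the bearing. Beyond the play only the axle flexes, about 8 N per mm at the rim, and springs back.
- rock2 (a joint): Lean of wheel2's axle in its bearing, rad: 0 upright, positive = top of the wheel towards its peg (jig's +x), negative = towards the robot's side. A sound bearing allows 0.01 to 0.03 either way, the worn one about 0.18 (10 mm at the rim), moving at about 2 N and staying where it is left.
- peg2 (a point): Foot of the peg behind wheel2, on the top face of the housing (z = 128 mm) 78 mm along the jig's x from the wheel's centre: upright steel peg 10 mm thick, 30 mm high. The space between the wheel's face and the peg is 60 mm.
- wheel3: Wheel, the right one (-y end of the jig): tyre 130 mm across, 26 mm wide. Origin at its centre, 100 mm above the table; x along the axle (the jig's x), z up. Rim top at 165 mm. It does not spin; pushed at the rim it leans about the jig's y through its centre. Over 15 N on it, pushes and squeezes together, harms the bearing. Beyond the play only the axle flexes, about 8 N per mm at the rim, and springs back.
- rock3 (a joint): Lean of wheel3's axle in its bearing, rad: 0 upright, positive = top of the wheel towards its peg (jig's +x), negative = towards the robot's side. A sound bearing allows 0.01 to 0.03 either way, the worn one about 0.18 (10 mm at the rim), moving at about 2 N and staying where it is left.
- peg3 (a point): Foot of the peg behind wheel3, on the top face of the housing (z = 128 mm) 78 mm along the jig's x from the wheel's centre: upright steel peg 10 mm thick, 30 mm high. The space between the wheel's face and the peg is 60 mm.
- spare: Spare ball bearing, a flat steel disc 32 mm across and 10 mm high (its small bore does not take a peg), lying on the jig's base plate between two housings; a bystander. Origin at the centre of its underside.

How it is judged (in metres and radians):
On the way, in this order (a step that is already met when the one before it is completed fails the run):
1. the worn wheel has been rocked towards the robot's side to the end of its play (lean below -0.155 rad) (value of joint any of rock1, rock2, rock3 below -0.155 rad), for 0.05 s.
2. the same wheel has then been rocked to the other end, towards its peg (lean above 0.155 rad) (value of joint any of rock1, rock2, rock3 above 0.155 rad), for 0.05 s.
At the end, for the whole second after the job is handed in: The worn wheel is left leaning towards its peg by more than 0.145 rad of its 0.18, and the collar is over the peg of that same wheel, its centre within 6 mm of the peg's axis and 7 to 12.5 mm above the housing's top (flat on it, tilted less than 0.1 rad), released (((value of joint rock1 above 0.145 rad and horizontal distance between collar_mid and peg1 below 0.006 m and z of collar_mid in the frame of peg1 between 0.007 and 0.0125 m and (angle between collar_mid's own z axis and vertical below 0.1 rad or angle between collar_mid's own z axis and vertical above 3.04 rad)) or (value of joint rock2 above 0.145 rad and horizontal distance between collar_mid and peg2 below 0.006 m and z of collar_mid in the frame of peg2 between 0.007 and 0.0125 m and (angle between collar_mid's own z axis and vertical below 0.1 rad or angle between collar_mid's own z axis and vertical above 3.04 rad)) or (value of joint rock3 above 0.145 rad and horizontal distance between collar_mid and peg3 below 0.006 m and z of collar_mid in the frame of peg3 between 0.007 and 0.0125 m and (angle between collar_mid's own z axis and vertical below 0.1 rad or angle between collar_mid's own z axis and vertical above 3.04 rad)))); the robot touches nothing.
It fails at once if more than 15 N on a wheel (contact force between anything else and wheel1 above 15 N or contact force between anything else and wheel2 above 15 N or contact force between anything else and wheel3 above 15 N).
It fails at once if the solid cap or the spare bearing was moved by more than 25 mm (distance of any of cap, spare from where it was at the start of the episode above 0.025 m).
It also fails if it takes over 72 s, if anything falls off the work surface, if the arm or the gripper's body presses on something with over 40 N, if the wrist force passes 120 N, or if a joint passes its speed limit or range.

## Working session

There is one attempt and no reset: what is moved stays moved. The work goes in short steps, Python scripts to look and compute and a tool call to move; the robot and the scene stay as the last step left them, time stands still between calls to the robot, and variables do not carry over. Pictures are saved under pics/ and viewed, at most 10 in all, crops included, and the job is handed in when it is done.

Besides the shell and the picture viewer there is one more tool, called after "Emit:" in YAML: its name, and indented under it one key for each argument. drive_tool: Moves the arm, as the interface text tells. Its arguments: {"type":"object","properties":{"targets":{"type":"array","items":{"type":"array","items":{"type":"number"}}}},"required":["targets"]}

```bash
mkdir -p pics; python3 - <<'E'
from bench import arm
import cv2
s=arm.read_state(); print(s)
for n in("side","top"):
    cv2.imwrite(f"pics/{n}0.png",arm.get_image(n)); print(n,arm.camera_params(n))
print(arm.camera_params("wrist"))
E
```

```text
{'clock': 0.0, 'joints': array([-8.69408776e-01,  3.85560517e-01,  6.58913662e-03, -5.12186415e-04,
       -1.19400835e+00, -2.58572714e-01]), 'joint_vel': array([-0.0003584 , -0.00125747,  0.00051115, -0.00105705,  0.00020707,
        0.00087839]), 'joint_efforts': array([ 2.09646664e-04, -3.92289054e+01,  1.88397521e+01,  4.18601140e+00,
       -4.64769983e-03, -1.83976636e-05]), 'position': array([ 267.54401385, -564.17174087,  230.20289014]), 'ee_rot': array([-2.19510585e-01,  9.75609478e-01,  1.07825697e-03, -2.92977264e-04]), 'contact_force': array([ 0.37239074,  0.04228498, -0.18824867]), 'wrist_torque': array([-0.03812501,  0.02889766, -0.01629249]), 'grasp_force': 0.0, 'gripper_width': 85.59246638327257}
side {'fov_y': 46.783486316881785, 'cx': 326.0110257124809, 'cy': 197.3482292791194, 'D': array([-0.10633452,  0.        ,  0.        ,  0.        ,  0.        ]), 'rvec': array([ 0.44035998, -2.83349969,  1.01635037]), 'tvec': array([ 521.57145198,  176.81925509, 1052.71177599])}
top {'fov_y': 42.97779671652389, 'cx': 317.7778308754519, 'cy': 203.311470981814, 'D': array([-0.02124961,  0.        ,  0.        ,  0.        ,  0.        ]), 'rvec': array([ 2.17234556, -2.1563024 ,  0.08211682]), 'tvec': array([  13.45125682,  562.65598877, 1318.76367908])}
{'fov_y': 62.04962874882079, 'cx': 320.387259625295, 'cy': 200.47436065903855, 'D': array([-0.0241418,  0.       ,  0.       ,  0.       ,  0.       ]), 'tool_from_camera': array([[-5.77101658e-04, -9.62848949e-01, -2.70039937e-01,
         6.95097643e+01],
       [ 9.99999783e-01, -4.69930056e-04, -4.61523852e-04,
        -1.36940073e+00],
       [ 3.17477873e-04, -2.70040145e-01,  9.62849012e-01,
        -1.41617625e+02],
       [ 0.00000000e+00,  0.00000000e+00,  0.00000000e+00,
         1.00000000e+00]])}
```

View pics/top0.png

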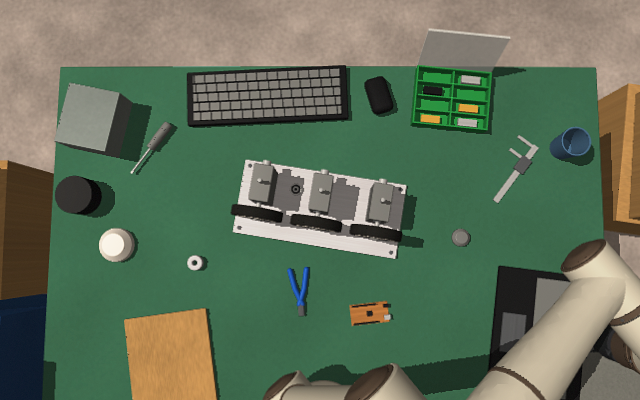

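View pics/side0.png

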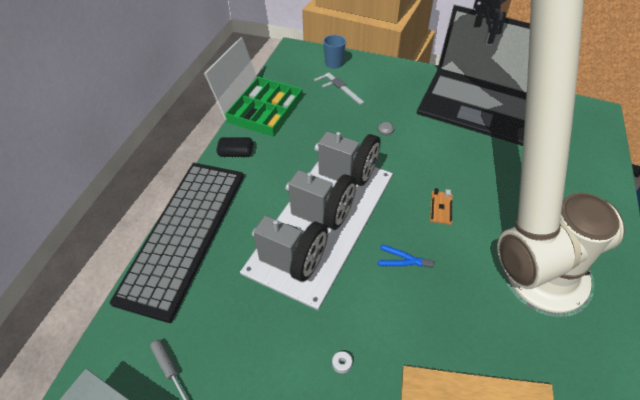

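Top view: the collar with its bore is at (195,263), the cap at (460,237), and the jig plate corners at (245,160), (407,185), (397,258), (234,232). Side view: the collar is at (342,362) and the cap at (386,128).

```bash
cat > h.py <<'E'
from bench import arm
import cv2, numpy as np
from scipy.spatial.transform import Rotation as R
def cam(n,st=None):
    p=arm.camera_params(n); f=200/np.tan(np.radians(p["fov_y"]/2))
    K=np.array([[f,0,p["cx"]],[0,f,p["cy"]],[0,0,1]])
    if n=="wrist":
        T=np.eye(4);T[:3,:3]=R.from_quat(st["ee_rot"]).as_matrix();T[:3,3]=st["position"]
        W=np.linalg.inv(T@p["tool_from_camera"]);Rm,t=W[:3,:3],W[:3,3]
    else: Rm,t=R.from_rotvec(p["rvec"]).as_matrix(),p["tvec"]
    return K,p["D"],Rm,t
def ray(c,uv,z):
    K,D,Rm,t=c
    n=cv2.undistortPoints(np.array([[uv]],float),K,D)[0,0]
    d=Rm.T@np.array([n[0],n[1],1]);o=-Rm.T@t
    return o+d*(z-o[2])/d[2]
def proj(c,P):
    K,D,Rm,t=c
    return cv2.projectPoints(np.array(P,float).reshape(-1,3),R.from_matrix(Rm).as_rotvec(),t,K,D)[0][:,0]
def J(o,yaw,p): # jig->world
    p=np.atleast_2d(p).astype(float);c,s=np.cos(yaw),np.sin(yaw)
    return np.c_[o[0]+c*p[:,0]-s*p[:,1],o[1]+s*p[:,0]+c*p[:,1],p[:,2]]
E
python3 - <<'E'
from h import *
from scipy.optimize import least_squares
c=cam("top");cs=cam("side")
print("collar",ray(c,(195,263),20),ray(cs,(342,360),20),"cap",ray(c,(460,237),18),ray(cs,(386,127),18))
for uv in[(245,160),(407,185),(397,258),(234,232)]:print(ray(c,uv,12))
# plate on white mask
im=cv2.imread("pics/top0.png");x=im[140:280,220:430]
print(c[0][0,0])
img=cv2.resize(im[140:290,170:430],None,fx=3,fy=3,interpolation=cv2.INTER_CUBIC)
P=np.array([ray(c,uv,12)[:2] for uv in[(245,160),(407,185),(397,258),(234,232)]])
# local corners: x range unknown offset; wheels x=0; plate length fit
print(P.mean(0), np.linalg.norm(P[0]-P[1]),np.linalg.norm(P[1]-P[2]))
cv2.imwrite("pics/topc.png",img)
E
```

```text
collar [402.29290649 341.5785524   20.        ] [404.59801002 345.12653855  20.        ] cap [ 476.4824221  -358.51024875   18.        ] [ 475.13173121 -351.19511495   18.        ]
[680.43704985 215.97422867  12.        ]
[ 614.78475789 -220.83220096   12.        ]
[ 420.0075086  -192.87798883   12.        ]
[485.43822424 241.21977107  12.        ]
508.01821971298887
[550.16688515  10.87095249] 441.7126672514299 196.77300327217839
```

View pics/topc.png

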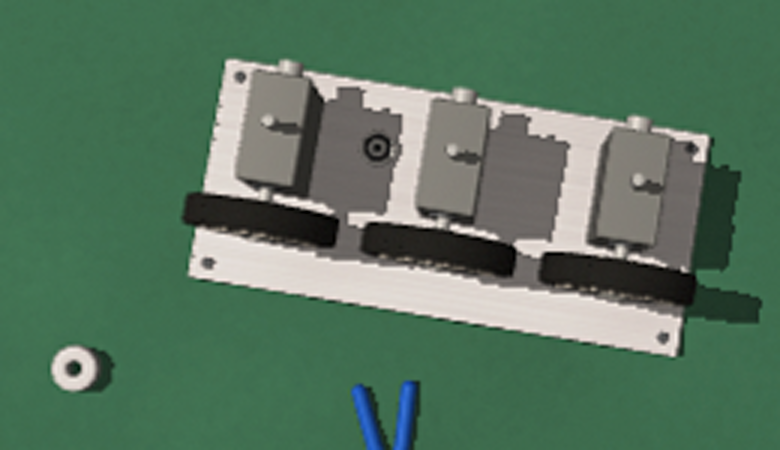

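Enlarged top view: peg tops are at crop (266,121), (452,150), (638,181), i.e. full-picture (258.7,180.3), (320.7,190), (382.7,200.3). The collar's bore is at crop (74,368).

```bash
python3 - <<'E'
from h import *
c=cam("top")
P=np.array([ray(c,uv,158)[:2] for uv in[(258.7,180.3),(320.7,190),(382.7,200.3)]])
print(P,np.linalg.norm(P[0]-P[2]))
d=P[0]-P[2];yaw=np.arctan2(-d[0],d[1]);
ya2=-np.arctan2(65.5+65.4,437+434)
print(yaw,ya2)
yaw=(yaw+ya2)/2
o=P.mean(0)-78*np.array([np.cos(yaw),np.sin(yaw)]);print(o,yaw)
print(J(o,yaw,[[0,150,165],[0,0,165],[0,-150,165],[78,0,0]]))
print("collar",ray(c,(170+74/3,140+368/3),20))
cs=cam("side")
im=cv2.imread("pics/side0.png")
for p in proj(cs,J(o,yaw,[[78,y,158] for y in(150,0,-150)]+[[0,y,165] for y in(150,0,-150)])):
    cv2.circle(im,tuple(int(round(v)) for v in p),2,(0,0,255),-1)
cv2.imwrite("pics/sidec.png",cv2.resize(im[110:390,230:410],None,fx=2.1,fy=2.1))
E
```

```text
[[ 604.78831309  157.70348547]
 [ 582.19566601    8.41586821]
 [ 558.3661166  -139.67499958]] 300.98003870710903
-0.15485495835300775 -0.14917064620480738
[504.68283894  20.62617097] -0.15201280227890757
[[ 527.39704331  168.89641384  165.        ]
 [ 504.68283894   20.62617097  165.        ]
 [ 481.96863458 -127.6440719   165.        ]
 [ 581.78336523    8.8147847     0.        ]]
collar [403.1613124  342.49364772  20.        ]
```

View pics/sidec.png

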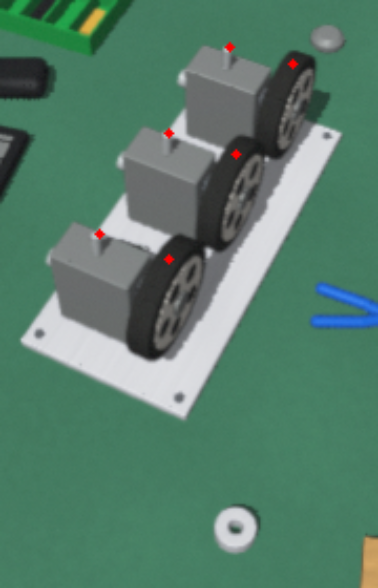

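The projected peg tops land on the pegs in the side view, so the jig pose is good. I'll go above wheel 3 with the fingers set to straddle the wheel along the axle.

Emit:
drive_tool:
  targets:
    - [-0.2,-381,303,-10,-56]
    - [-0.2,-381,303,-10,-56]
    - [-0.2,-381,303,-10,-56]
    - [-0.2,-381,303,-10,-56]
    - [-0.2,-381,303,-10,-56]
    - [-0.2,-381,303,-10,-56]
    - [-0.2,-381,303,-10,-56]
    - [-0.2,-381,303,-10,-56]
    - [-0.2,-381,303,-10,-56]
    - [-0.2,-381,303,-10,-56]
    - [-0.2,-381,303,-10,-56]
    - [-0.2,-381,303,-10,-56]

```text
clock: 1.3
position: [482.1, -126.9, 240.9]
ee_rot: [-0.653, 0.758, 0.0, -0.0]
contact_force: [-0.6, -0.4, 0.6]
gripper_width: 51.2
grasp_force: 0.0
```

```bash
cat >> h.py <<'E'
O=np.array([504.7,20.6]);YAW=-0.152
def todo(target,s=None): # tool-axis shift to a world target; jig coords of tcp
    s=s or arm.read_state();M=R.from_quat(s["ee_rot"]).as_matrix()
    d=s["position"][:2]-O;c,q=np.cos(YAW),np.sin(YAW)
    print("t",round(s["clock"],2),"pos",s["position"].round(1),"jig",(c*d[0]+q*d[1]).round(1),(-q*d[0]+c*d[1]).round(1),"w",round(s["gripper_width"],1),"F",s["contact_force"].round(2),"yangle",np.degrees(np.arctan2(M[1,1],M[0,1])).round(2),"z",M[:,2].round(3))
    print("shift",(M.T@(np.array(target)-s["position"])).round(1))
E
python3 - <<'E'
from h import *
s=arm.read_state()
todo([482,-127.6,155],s)
im=arm.get_image("wrist")
c=cam("wrist",s)
pts=np.vstack([J(O,YAW,[[78,y,158],[78,y,128],[13,y,165],[-13,y,165]]) for y in(-150,)])
for p in proj(c,pts):
    cv2.circle(im,tuple(int(round(v)) for v in p),2,(0,0,255),-1)
cv2.imwrite("pics/w3.png",im)
E
```

```text
t 1.3 pos [ 482.1 -126.9  240.9] jig 0.0 -149.2 w 51.2 F [-0.63 -0.39  0.65] yangle 171.48 z [-0.001  0.    -1.   ]
shift [ 0.7 -0.1 85.9]
```

View pics/w3.png

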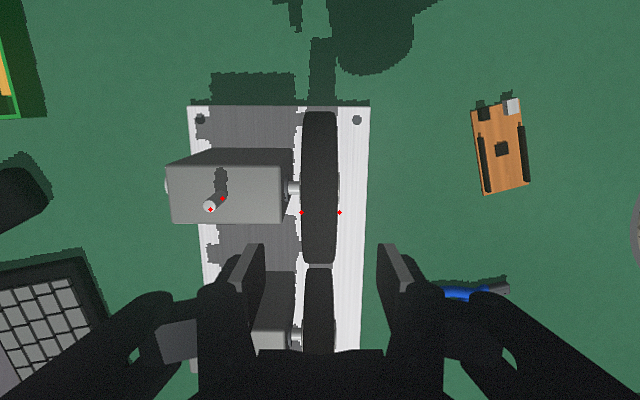

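The predicted points fall on the peg and on both tyre edges, so the pose is good to about 1 mm. Lowering over wheel 3.

Emit:
drive_tool:
  targets:
    - [-0.2,0,0,45,0]
    - [-0.2,0,0,80,0]
    - [-0.2,0,0,90,0]
    - [-0.2,0,0,90,0]
    - [-0.2,0,5,90,0]
    - [-0.2,0,9,90,0]
    - [-0.2,0,9,90,0]
    - [-0.2,0,9,90,0]

```text
clock: 2.15
position: [473.8, -126.3, 152.4]
ee_rot: [-0.652, 0.758, -0.001, 0.001]
contact_force: [0.4, 0.2, 0.3]
gripper_width: 51.1
grasp_force: 0.0
```

Emit:
drive_tool:
  targets:
    - [-0.2,0,1,0,0]
    - [-0.2,0,1,0,0]

```text
clock: 2.35
position: [472.4, -126.1, 151.6]
ee_rot: [-0.652, 0.758, -0.0, 0.0]
contact_force: [-0.5, -0.6, -0.3]
gripper_width: 50.8
grasp_force: 0.0
```

Emit:
drive_tool:
  targets:
    - [-0.2,0,1,0,0]
    - [-0.2,0,1,0,0]
    - [-0.2,0,1,0,0]

```text
clock: 2.65
position: [471.3, -126.0, 151.2]
ee_rot: [-0.652, 0.758, 0.0, -0.0]
contact_force: [-0.5, -0.2, 0.3]
gripper_width: 51.2
grasp_force: 0.0
```

Emit:
drive_tool:
  targets:
    - [-0.2,0,1,0,0]
    - [-0.2,0,1,0,0]
    - [-0.2,0,1,0,0]

```text
clock: 2.95
position: [470.6, -125.9, 151.3]
ee_rot: [-0.652, 0.758, -0.0, 0.0]
contact_force: [1.4, -0.4, 0.2]
gripper_width: 51.2
grasp_force: 0.4
```

Emit:
drive_tool:
  targets:
    - [-0.2,0,1,0,0]
    - [-0.2,0,1,0,0]
    - [-0.2,0,1,0,0]

```text
clock: 3.25
position: [469.8, -125.7, 151.5]
ee_rot: [-0.652, 0.758, -0.0, 0.0]
contact_force: [1.9, -0.5, -0.8]
gripper_width: 51.1
grasp_force: 0.9
```

Emit:
drive_tool:
  targets:
    - [-0.2,0,0.5,0,0]
    - [-0.2,0,0.5,0,0]
    - [-0.2,0,0.5,0,0]

```text
clock: 3.55
position: [469.4, -125.6, 151.6]
ee_rot: [-0.652, 0.758, -0.0, 0.0]
contact_force: [1.7, -0.5, -0.4]
gripper_width: 51.1
grasp_force: 1.4
```

Emit:
drive_tool:
  targets:
    - [-0.2,0,0.5,0,0]
    - [-0.2,0,0.5,0,0]
    - [-0.2,0,0.5,0,0]

```text
clock: 3.85
position: [469.0, -125.6, 151.6]
ee_rot: [-0.652, 0.758, -0.001, 0.001]
contact_force: [3.7, -1.5, 0.5]
gripper_width: 51.3
grasp_force: 2.0
```

Emit:
drive_tool:
  targets:
    - [-0.2,0,0.7,0,0]
    - [-0.2,0,0.7,0,0]
    - [-0.2,0,0.7,0,0]

```text
clock: 4.15
position: [468.7, -125.5, 151.7]
ee_rot: [-0.652, 0.758, -0.001, 0.001]
contact_force: [4.5, -1.2, -0.2]
gripper_width: 51.2
grasp_force: 2.7
```

Emit:
drive_tool:
  targets:
    - [-0.2,0,1,0,0]
    - [-0.2,0,1,0,0]
    - [-0.2,0,1,0,0]
    - [-0.2,0,1,0,0]

```text
clock: 4.55
position: [468.4, -125.4, 151.7]
ee_rot: [-0.652, 0.758, -0.001, 0.001]
contact_force: [6.5, -1.4, -1.3]
gripper_width: 51.2
grasp_force: 3.4
```

Force climbs with almost no motion, so wheel 3 is sound. On to wheel 2.

Emit:
drive_tool:
  targets:
    - [-0.2,0,-15.7,0,0]
    - [-0.2,0,-15.7,-35,0]
    - [-0.2,-50,-15.7,-40,0]
    - [-0.2,-100,-15.7,-40,0]
    - [-0.2,-149,-15.7,-40,0]
    - [-0.2,-149,-15.7,-40,0]
    - [-0.2,-149,-15.7,-20,0]
    - [-0.2,-149,-15.7,0,0]
    - [-0.2,-149,-9,0,0]
    - [-0.2,-149,-5.7,0,0]
    - [-0.2,-149,-5.7,0,0]

```text
clock: 5.65
position: [494.2, 20.8, 152.2]
ee_rot: [-0.652, 0.758, -0.0, 0.0]
contact_force: [0.6, 0.8, 0.6]
gripper_width: 51.4
grasp_force: 0.0
```

Emit:
drive_tool:
  targets:
    - [-0.2,0,1.5,0,0]
    - [-0.2,0,1.5,0,0]
    - [-0.2,0,1.5,0,0]

```text
clock: 5.95
position: [493.5, 21.4, 151.9]
ee_rot: [-0.652, 0.758, -0.0, 0.001]
contact_force: [0.6, 0.6, 0.8]
gripper_width: 51.3
grasp_force: 0.2
```

Emit:
drive_tool:
  targets:
    - [-0.2,0,1.5,0,0]
    - [-0.2,0,1.5,0,0]
    - [-0.2,0,1.5,0,0]

```text
clock: 6.25
position: [492.6, 21.7, 151.9]
ee_rot: [-0.652, 0.758, -0.001, 0.001]
contact_force: [2.3, -1.2, 2.4]
gripper_width: 51.2
grasp_force: 1.3
```

Emit:
drive_tool:
  targets:
    - [-0.2,0,1,0,0]
    - [-0.2,0,1,0,0]
    - [-0.2,0,1,0,0]

```text
clock: 6.55
position: [492.0, 21.9, 152.0]
ee_rot: [-0.652, 0.758, -0.001, 0.001]
contact_force: [4.1, -2.0, 2.3]
gripper_width: 51.2
grasp_force: 2.5
```

Emit:
drive_tool:
  targets:
    - [-0.2,0,1,0,0]
    - [-0.2,0,1,0,0]
    - [-0.2,0,1,0,0]

```text
clock: 6.85
position: [491.5, 22.0, 152.0]
ee_rot: [-0.652, 0.758, -0.001, 0.002]
contact_force: [5.9, -2.8, 1.5]
gripper_width: 51.5
grasp_force: 3.3
```

Wheel 2 is also stiff, at about 6 N and rising. On to wheel 1.

Emit:
drive_tool:
  targets:
    - [-0.2,0,-15,0,0]
    - [-0.2,0,-15,-35,0]
    - [-0.2,-50,-15,-40,0]
    - [-0.2,-100,-15,-40,0]
    - [-0.2,-149,-15,-40,0]
    - [-0.2,-149,-15,-40,0]
    - [-0.2,-149,-15,-20,0]
    - [-0.2,-149,-15,0,0]
    - [-0.2,-149,-9,0,0]
    - [-0.2,-149,-5,0,0]
    - [-0.2,-149,-5,0,0]

```text
clock: 7.95
position: [516.6, 168.4, 152.2]
ee_rot: [-0.652, 0.758, 0.0, 0.0]
contact_force: [-0.2, 0.3, 0.7]
gripper_width: 51.1
grasp_force: 0.0
```

Emit:
drive_tool:
  targets:
    - [-0.2,0,1.5,0,0]
    - [-0.2,0,1.5,0,0]
    - [-0.2,0,1.5,0,0]

```text
clock: 8.25
position: [516.0, 168.8, 152.0]
ee_rot: [-0.652, 0.758, -0.0, 0.001]
contact_force: [0.8, -0.2, 0.6]
gripper_width: 51.5
grasp_force: 0.3
```

Emit:
drive_tool:
  targets:
    - [-0.2,0,1.5,0,0]
    - [-0.2,0,1.5,0,0]
    - [-0.2,0,1.5,0,0]

```text
clock: 8.55
position: [514.8, 169.1, 151.8]
ee_rot: [-0.652, 0.758, -0.0, 0.001]
contact_force: [2.3, -0.6, 1.9]
gripper_width: 51.3
grasp_force: 1.1
```

Emit:
drive_tool:
  targets:
    - [-0.2,0,1,0,0]
    - [-0.2,0,1,0,0]
    - [-0.2,0,1,0,0]

```text
clock: 8.85
position: [513.4, 169.3, 151.5]
ee_rot: [-0.652, 0.758, -0.0, 0.0]
contact_force: [1.8, -0.3, 1.7]
gripper_width: 51.3
grasp_force: 1.2
```

Wheel 1 yields at about 2 N, so it is the worn one. Continuing gently towards the robot.

Emit:
drive_tool:
  targets:
    - [-0.2,0,1,0,0]
    - [-0.2,0,2,0,0]
    - [-0.2,0,3,0,0]
    - [-0.2,0,3,0,0]

```text
clock: 9.25
position: [510.0, 169.6, 151.4]
ee_rot: [-0.652, 0.758, 0.0, 0.0]
contact_force: [2.7, -0.8, 2.0]
gripper_width: 51.3
grasp_force: 1.1
```

Emit:
drive_tool:
  targets:
    - [-0.2,0,1,0,0]
    - [-0.2,0,2,0,0]
    - [-0.2,0,2,0,0]

```text
clock: 9.55
position: [508.0, 169.8, 151.3]
ee_rot: [-0.652, 0.758, 0.0, -0.0]
contact_force: [1.5, 1.1, 2.3]
gripper_width: 51.1
grasp_force: 1.1
```

Emit:
drive_tool:
  targets:
    - [-0.2,0,1,0,0]
    - [-0.2,0,1,0,0]
    - [-0.2,0,1,0,0]

```text
clock: 9.85
position: [507.1, 169.9, 151.3]
ee_rot: [-0.652, 0.758, 0.0, -0.0]
contact_force: [1.7, 0.3, 2.0]
gripper_width: 51.0
grasp_force: 1.1
```

Emit:
drive_tool:
  targets:
    - [-0.2,0,1,0,0]
    - [-0.2,0,1,0,0]
    - [-0.2,0,1,0,0]

```text
clock: 10.15
position: [506.2, 170.1, 151.3]
ee_rot: [-0.652, 0.758, -0.0, 0.0]
contact_force: [3.3, -0.4, 1.5]
gripper_width: 50.9
grasp_force: 1.4
```

Emit:
drive_tool:
  targets:
    - [-0.2,0,1,0,0]
    - [-0.2,0,1,0,0]
    - [-0.2,0,1,0,0]

```text
clock: 10.45
position: [505.6, 170.3, 151.4]
ee_rot: [-0.652, 0.758, -0.0, 0.0]
contact_force: [4.8, -1.2, 0.8]
gripper_width: 51.4
grasp_force: 2.5
```

Emit:
drive_tool:
  targets:
    - [-0.2,0,1,0,0]
    - [-0.2,0,1,0,0]
    - [-0.2,0,1,0,0]

```text
clock: 10.75
position: [505.1, 170.4, 151.4]
ee_rot: [-0.652, 0.758, -0.001, 0.001]
contact_force: [6.8, -1.3, 1.4]
gripper_width: 51.3
grasp_force: 3.3
```

The force rises to about 7 N at the end of the play. Now pushing the other way.

Emit:
drive_tool:
  targets:
    - [-0.2,0,-10,0,0]
    - [-0.2,0,-18,0,0]
    - [-0.2,0,-22,0,0]
    - [-0.2,0,-24,0,0]
    - [-0.2,0,-26,0,0]
    - [-0.2,0,-28,0,0]
    - [-0.2,0,-28,0,0]

```text
clock: 11.45
position: [531.5, 166.1, 151.2]
ee_rot: [-0.652, 0.758, 0.0, -0.001]
contact_force: [-1.4, -0.5, 0.5]
gripper_width: 51.2
grasp_force: 0.5
```

Emit:
drive_tool:
  targets:
    - [-0.2,0,-1.5,0,0]
    - [-0.2,0,-3,0,0]
    - [-0.2,0,-4.5,0,0]
    - [-0.2,0,-6,0,0]
    - [-0.2,0,-7,0,0]
    - [-0.2,0,-7,0,0]

```text
clock: 12.05
position: [539.0, 165.2, 151.3]
ee_rot: [-0.652, 0.758, -0.0, 0.0]
contact_force: [-0.9, 0.1, 1.0]
gripper_width: 51.3
grasp_force: 0.5
```

Emit:
drive_tool:
  targets:
    - [-0.2,0,-1,0,0]
    - [-0.2,0,-2,0,0]
    - [-0.2,0,-3,0,0]
    - [-0.2,0,-4,0,0]
    - [-0.2,0,-4,0,0]

```text
clock: 12.55
position: [542.9, 164.6, 151.3]
ee_rot: [-0.652, 0.758, -0.0, 0.0]
contact_force: [-1.5, 0.1, 0.4]
gripper_width: 51.1
grasp_force: 0.7
```

Emit:
drive_tool:
  targets:
    - [-0.2,0,-1,0,0]
    - [-0.2,0,-2,0,0]
    - [-0.2,0,-3,0,0]
    - [-0.2,0,-3,0,0]

```text
clock: 12.95
position: [545.9, 164.1, 151.4]
ee_rot: [-0.652, 0.758, -0.0, 0.0]
contact_force: [-1.6, -0.5, 1.1]
gripper_width: 51.3
grasp_force: 0.7
```

Emit:
drive_tool:
  targets:
    - [-0.2,0,-1,0,0]
    - [-0.2,0,-2,0,0]
    - [-0.2,0,-2,0,0]

```text
clock: 13.25
position: [547.9, 163.8, 151.4]
ee_rot: [-0.652, 0.758, -0.0, 0.0]
contact_force: [-0.4, -0.4, 0.2]
gripper_width: 51.2
grasp_force: 0.7
```

Emit:
drive_tool:
  targets:
    - [-0.2,0,-1,0,0]
    - [-0.2,0,-1,0,0]
    - [-0.2,0,-1,0,0]

```text
clock: 13.55
position: [548.8, 163.7, 151.3]
ee_rot: [-0.652, 0.758, -0.0, 0.0]
contact_force: [-1.6, -0.6, 0.8]
gripper_width: 51.5
grasp_force: 0.7
```

Emit:
drive_tool:
  targets:
    - [-0.2,0,-1,0,0]
    - [-0.2,0,-1,0,0]
    - [-0.2,0,-1,0,0]

```text
clock: 13.85
position: [549.8, 163.5, 151.3]
ee_rot: [-0.652, 0.758, -0.0, 0.0]
contact_force: [-1.2, 0.5, 0.7]
gripper_width: 51.4
grasp_force: 0.7
```

Emit:
drive_tool:
  targets:
    - [-0.2,0,-1,0,0]
    - [-0.2,0,-1,0,0]
    - [-0.2,0,-1,0,0]

```text
clock: 14.15
position: [550.8, 163.4, 151.3]
ee_rot: [-0.652, 0.758, -0.0, 0.0]
contact_force: [-1.1, 0.4, 1.8]
gripper_width: 51.1
grasp_force: 0.7
```

Emit:
drive_tool:
  targets:
    - [-0.2,0,-1,0,0]
    - [-0.2,0,-1,0,0]
    - [-0.2,0,-1,0,0]

```text
clock: 14.45
position: [551.7, 163.2, 151.3]
ee_rot: [-0.652, 0.758, -0.0, 0.0]
contact_force: [-0.9, 0.4, 1.6]
gripper_width: 50.9
grasp_force: 0.7
```

```bash
python3 - <<'E'
from h import *
s=arm.read_state()
todo([527.4,168.9,151],s)
im=arm.get_image("wrist");cv2.imwrite("pics/w1.png",im)
E
```

```text
t 14.45 pos [551.7 163.2 151.3] jig 24.9 148.1 w 50.9 F [-0.94  0.36  1.63] yangle 171.37 z [ 0.  0. -1.]
shift [-2.  24.9  0.3]
```

View pics/w1.png

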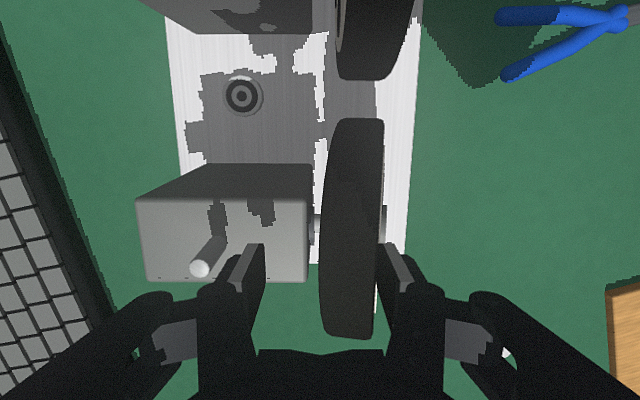

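The wheel now leans to the peg side with the right pad on its rim (378,250). The left finger still clears the peg at (200,268). Continuing.

Emit:
drive_tool:
  targets:
    - [-0.2,0,-1,0,0]
    - [-0.2,0,-1,0,0]
    - [-0.2,0,-1,0,0]

```text
clock: 14.8
position: [552.3, 163.0, 151.3]
ee_rot: [-0.652, 0.758, 0.0, -0.0]
contact_force: [-3.7, 0.2, 1.8]
gripper_width: 50.8
grasp_force: 1.8
```

Emit:
drive_tool:
  targets:
    - [-0.2,0,-1,0,0]
    - [-0.2,0,-1,0,0]
    - [-0.2,0,-1,0,0]

```text
clock: 15.1
position: [552.9, 162.9, 151.3]
ee_rot: [-0.652, 0.758, 0.0, -0.001]
contact_force: [-5.3, 1.1, 3.6]
gripper_width: 51.1
grasp_force: 3.0
```

The end stop is reached, with the force rising to about 5.5 N. Backing off and rising.

Emit:
drive_tool:
  targets:
    - [-0.2,0,12,0,0]
    - [-0.2,0,12,-5,0]
    - [-0.2,0,12,-45,0]
    - [-0.2,0,12,-80,0]
    - [-0.2,0,12,-80,0]

```text
clock: 15.6
position: [545.2, 165.9, 237.7]
ee_rot: [-0.652, 0.758, -0.002, 0.006]
contact_force: [0.3, -0.2, 0.3]
gripper_width: 51.5
grasp_force: 0.0
```

```bash
python3 - <<'E'
from h import *
s=arm.read_state()
todo([403,343,120],s);print(s["joints"].round(2))
E
```

```text
t 15.6 pos [545.2 165.9 237.7] jig 18.0 149.8 w 51.5 F [ 0.29 -0.15  0.31] yangle 171.44 z [ 0.013  0.005 -1.   ]
shift [-153.1  168.4  116.7]
[ 0.58  0.28 -0.13  0.   -1.15 -0.73]
```

Emit:
drive_tool:
  targets:
    - [-0.6,-50,0,0,-8.5]
    - [-0.6,-90,50,0,-17]
    - [-0.6,-130,90,30,-25.5]
    - [-0.6,-156,130,60,-34]
    - [-0.6,-156,163,80,-42.5]
    - [-0.6,-156,163,101,-51]
    - [-0.6,-156,163,101,-59.5]
    - [-0.6,-156,163,101,-68]
    - [-0.6,-156,163,101,-76.5]
    - [-0.6,-156,163,101,-85]
    - [-0.6,-156,163,101,-90]
    - [-0.6,-156,163,101,-90]

```text
clock: 16.8
position: [404.2, 343.5, 130.2]
ee_rot: [0.997, -0.075, 0.0, -0.0]
contact_force: [-1.4, 0.3, -0.4]
gripper_width: 68.5
grasp_force: 0.0
```

```bash
python3 - <<'E'
from h import *
s=arm.read_state()
todo([403,343,3],s)
im=arm.get_image("wrist")
c=cam("wrist",s);p=proj(c,[[403,343,20]])[0];print(p)
g=cv2.cvtColor(im,cv2.COLOR_BGR2HSV);m=((g[...,1]<60)&(g[...,2]>130)).astype(np.uint8)
n,l,st,ce=cv2.connectedComponentsWithStats(m)
for i in range(1,n):
    if st[i,4]>300: print(st[i],ce[i],ray(c,ce[i],15))
cv2.circle(im,tuple(int(v) for v in p),3,(0,0,255),-1)
cv2.imwrite("pics/col.png",im)
E
```

```text
t 16.8 pos [404.2 343.5 130.2] jig -148.2 304.0 w 68.5 F [-1.38  0.28 -0.43] yangle -98.63 z [ 0.001  0.    -1.   ]
shift [ -1.2   0.7 127.2]
[319.02646252 199.09711378]
[  430     0   210    74 11242] [526.58423768  42.286248  ] [494.5639549 178.3413691  15.       ]
[   0  124   98  111 8726] [ 45.59706624 180.19344488] [450.21713362 557.72873523  15.        ]
[ 296  174   50   48 1598] [319.97684606 197.34230288] [402.9720558  342.25762493  15.        ]
```

View pics/col.png

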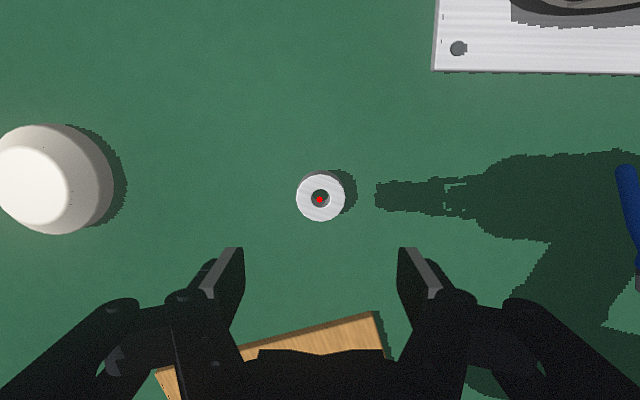

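The collar is centred at pixel (320,197), within 1 mm of the estimate. Descending and gripping.

Emit:
drive_tool:
  targets:
    - [-0.6,-1,1,45,0]
    - [-0.6,-1,1,85,0]
    - [-0.6,-1,1,115,0]
    - [-0.6,-1,1,127,0]
    - [-0.6,-1,1,127,0]
    - [0.6,-1,1,127,0]
    - [0.6,-1,1,127,0]
    - [0.6,-1,1,127,0]
    - [0.6,-1,1,127,0]
    - [0.6,-1,1,127,0]
    - [0.6,-1,1,127,0]
    - [0.6,-1,1,127,0]

```text
clock: 18.05
position: [403.9, 343.9, 5.5]
ee_rot: [0.997, -0.075, 0.001, -0.002]
contact_force: [-1.2, -0.8, 6.8]
gripper_width: 37.5
grasp_force: 60.8
```

Emit:
drive_tool:
  targets:
    - [0.6,0,0,-20,0]
    - [0.6,0,0,-60,0]
    - [0.6,0,0,-105,0]
    - [0.6,0,0,-150,0]
    - [0.6,0,0,-195,0]
    - [0.6,20,15,-227,0]
    - [0.6,60,40,-227,0]
    - [0.6,100,70,-227,0]
    - [0.6,140,95,-227,0]
    - [0.6,180,122,-227,0]
    - [0.6,215,145,-227,0]
    - [0.6,227,153,-227,0]

```text
clock: 19.25
position: [606.3, 154.4, 230.2]
ee_rot: [0.997, -0.077, 0.0, -0.0]
contact_force: [-1.1, 0.9, -0.8]
gripper_width: 37.5
grasp_force: 60.3
```

Emit:
drive_tool:
  targets:
    - [0.6,0,0,10,0]
    - [0.6,0,0,20,0]
    - [0.6,0,0,30,0]
    - [0.6,0,0,30,0]
    - [0.6,0,0,30,0]

```text
clock: 19.75
position: [603.7, 158.0, 200.2]
ee_rot: [0.997, -0.074, -0.0, 0.0]
contact_force: [0.7, -0.0, -0.4]
gripper_width: 37.1
grasp_force: 60.3
```

```bash
python3 - <<'E'
from h import *
# peg1 from w1.png
s=dict(position=np.array([551.7,163.2,151.3]),ee_rot=R.from_matrix(np.c_[[-np.sin(np.radians(8.63))*-1*-1,-np.cos(np.radians(8.63)),0],[-np.cos(np.radians(8.63)),np.sin(np.radians(8.63)),0],[0,0,-1]]).as_quat())
print("peg1 from w1",ray(cam("wrist",s),(200,268),158),"model",J(O,YAW,[[78,150,158]]))
s=arm.read_state();todo([604.5,157.1,200],s)
c=cam("wrist",s);im=arm.get_image("wrist")
print(proj(c,np.vstack([J(O,YAW,[[78,150,158]]),s["position"][None]-[0,0,0]])))
cv2.imwrite("pics/peg.png",im);cv2.imwrite("pics/tops.png",arm.get_image("top"))
E
```

```text
peg1 from w1 [603.49086272 156.44294853 158.        ] model [[604.51298366 157.06013444 158.        ]]
t 19.75 pos [603.7 158.  200.2] jig 77.1 150.9 w 37.1 F [ 0.71 -0.   -0.36] yangle -98.53 z [-0. -0. -1.]
shift [0.9 0.8 0.2]
[[318.77823132 226.32176203]
 [316.55543939 259.34895915]]
```

View pics/peg.png

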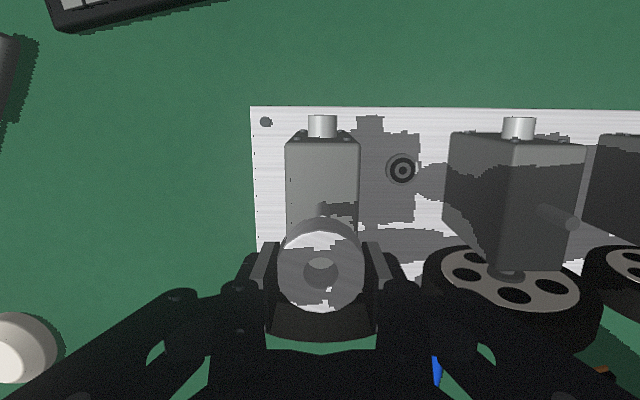

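The collar is held between the pads: outer top circle about 277–364 across, bore at about (320,272). Refining its offset from the tool.

```bash
python3 - <<'E'
from h import *
s=arm.read_state();c=cam("wrist",s)
for z in(212,214.7,217):print(z,ray(c,(320.5,271.8),z)-s["position"])
M=R.from_quat(s["ee_rot"]).as_matrix();q=ray(c,(320.5,271.8),214.7)
for p in([604.5,157.1],[603.5,156.4],[604.8,157.7]):print((M.T@(np.array(p+[0])-q*[1,1,0])).round(2)[:2])
# width check: 40 mm ring
print(np.linalg.norm(ray(c,(277,272),214.7)-ray(c,(364,272),214.7)))
im=cv2.imread("pics/peg.png")[215:330,260:380];t=cv2.imread("pics/tops.png")[130:250,200:330]
cv2.imwrite("pics/z.png",np.hstack([cv2.resize(im,(400,400),interpolation=cv2.INTER_CUBIC),cv2.resize(t,(400,400))]))
E
```

```text
212 [-0.8747492  -1.72842216 11.07448013]
214.7 [ 0.52482136 -1.94028562 13.77448013]
217 [ 1.71704813 -2.12076189 16.07448013]
[-0.53 -1.  ]
[-1.41 -0.16]
[-0.32 -1.64]
37.00674927787951
```

View pics/z.png

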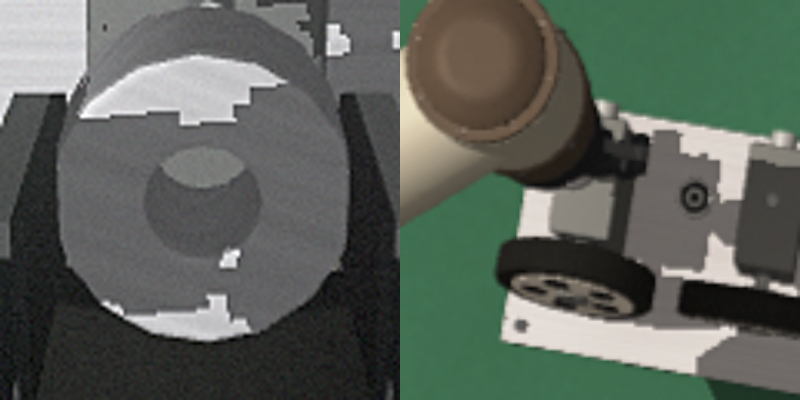

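The held collar is concentric to within about 1 mm of the peg by every estimate, and the clearance is 2.2 mm. Lowering with force checks.

Emit:
drive_tool:
  targets:
    - [0.6,0,0,15,0]
    - [0.6,0,0,28,0]
    - [0.6,0,0,34,0]
    - [0.6,0,0,34,0]
    - [0.6,0,0,34,0]

```text
clock: 20.35
position: [604.7, 157.2, 166.6]
ee_rot: [0.997, -0.075, 0.0, 0.0]
contact_force: [0.3, 0.0, -0.3]
gripper_width: 37.2
grasp_force: 60.3
```

Emit:
drive_tool:
  targets:
    - [0.6,0,0,2,0]
    - [0.6,0,0,4,0]
    - [0.6,0,0,6,0]
    - [0.6,0,0,6,0]

```text
clock: 20.75
position: [604.3, 157.2, 160.1]
ee_rot: [0.997, -0.075, -0.0, 0.0]
contact_force: [-0.9, 0.3, -0.6]
gripper_width: 36.9
grasp_force: 60.3
```

Emit:
drive_tool:
  targets:
    - [0.6,0,0,2,0]
    - [0.6,0,0,4,0]
    - [0.6,0,0,6,0]
    - [0.6,0,0,6,0]

```text
clock: 21.15
position: [604.3, 157.2, 153.9]
ee_rot: [0.997, -0.075, -0.0, 0.0]
contact_force: [-0.1, -0.0, -0.8]
gripper_width: 37.3
grasp_force: 60.3
```

Emit:
drive_tool:
  targets:
    - [0.6,0,0,4,0]
    - [0.6,0,0,8,0]
    - [0.6,0,0,10,0]
    - [0.6,0,0,10,0]

```text
clock: 21.55
position: [604.3, 157.1, 143.8]
ee_rot: [0.997, -0.075, -0.0, 0.0]
contact_force: [0.9, -0.2, -1.1]
gripper_width: 37.4
grasp_force: 60.3
```

Emit:
drive_tool:
  targets:
    - [0.6,0,0,3,0]
    - [0.6,0,0,6,0]
    - [0.6,0,0,8,0]
    - [0.6,0,0,8,0]

```text
clock: 21.95
position: [604.3, 157.2, 135.9]
ee_rot: [0.997, -0.075, -0.0, 0.0]
contact_force: [0.1, -0.1, -1.0]
gripper_width: 37.5
grasp_force: 60.3
```

Emit:
drive_tool:
  targets:
    - [0.6,0,0,1,0]
    - [0.6,0,0,2,0]
    - [0.6,0,0,2,0]

```text
clock: 22.25
position: [604.3, 157.2, 134.2]
ee_rot: [0.997, -0.075, -0.0, 0.0]
contact_force: [1.2, -0.2, -1.1]
gripper_width: 37.3
grasp_force: 60.3
```

Emit:
drive_tool:
  targets:
    - [0.6,0,0,1,0]
    - [0.6,0,0,1,0]
    - [0.6,0,0,1,0]

```text
clock: 22.55
position: [604.4, 157.3, 133.6]
ee_rot: [0.997, -0.075, 0.0, -0.0]
contact_force: [-1.3, -0.3, 1.5]
gripper_width: 37.0
grasp_force: 60.4
```

Emit:
drive_tool:
  targets:
    - [0.6,0,0,1,0]
    - [0.6,0,0,1,0]
    - [0.6,0,0,1,0]

```text
clock: 22.85
position: [604.4, 157.2, 133.5]
ee_rot: [0.997, -0.075, 0.0, -0.0]
contact_force: [-2.7, 0.8, 4.8]
gripper_width: 37.4
grasp_force: 60.9
```

The collar is seated, with the vertical force up to 4.8 N. Releasing and rising straight up.

Emit:
drive_tool:
  targets:
    - [-0.4,0,0,-1,0]
    - [-0.4,0,0,-1,0]
    - [-0.4,0,0,-1,0]
    - [-0.4,0,0,-1,0]
    - [-0.4,0,0,-20,0]
    - [-0.4,0,0,-50,0]
    - [-0.4,0,0,-90,0]
    - [-0.4,0,0,-110,0]
    - [-0.4,0,0,-110,0]
    - [-0.4,0,0,-110,0]

```text
clock: 23.85
position: [604.1, 157.3, 242.1]
ee_rot: [0.997, -0.075, -0.0, -0.0]
contact_force: [-0.2, -0.0, -1.9]
gripper_width: 60.1
grasp_force: 0.0
```

```bash
python3 - <<'E'
from h import *
s=arm.read_state();todo([604.5,157.1,200],s)
im=arm.get_image("wrist");sd=arm.get_image("side")
a=cv2.resize(im[90:330,180:480],(400,320));b=cv2.resize(sd[200:300,230:355],(400,320))
cv2.imwrite("pics/fin.png",np.hstack([a,b]))
E
```

```text
t 23.85 pos [604.1 157.3 242.1] jig 77.6 150.1 w 60.1 F [-0.22 -0.03 -1.94] yangle -98.64 z [-0.     0.001 -1.   ]
shift [ 0.4  0.1 42.1]
```

View pics/fin.png

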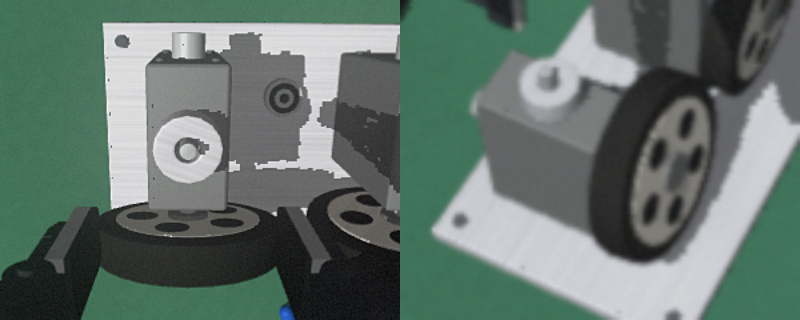

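The collar lies flat on housing 1 with the peg through its bore (crop left (187,150), right (548,85)). The wheel leans to its peg and the spare bearing at (284,98) is undisturbed. Handing in.

```bash
python3 -c "
from bench import arm
print(arm.job_done())"
```

```text
the job is handed in; nothing more can be done
None
```

The job is handed in at about 24 s of the 72 s allowed; no verdict came back. Wheel 1 (the left one) had the worn bearing: I rocked it to both ends and left it leaning towards its peg, put the collar flat over peg 1, and left the cap and spare bearing untouched.

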